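# Find the rocking corner and press its shim flat

## Robot

A 6-joint arm with a two-finger parallel gripper is mounted at the origin on the work surface. World frame = base frame: x ahead of the robot, y to its left, z up, the work surface at z = 0. Lengths are in m, angles in rad, forces in N, time in s.
With the tool pointing down it reaches from about 0.275 to 0.825 m from the base axis. Payload 4.9 kg.
Tool frame: the origin (TCP) lies midway between the tips of the shut fingers; the grasp point (between the pads) lies 19 mm behind it; z points along the fingers, y is the line along which they close (so a half turn about z gives the same grasp; the last joint's range is limited). The gripper opens to 85 mm and grips with 20 to 120 N. Pads are 22 mm wide; open, the fingers measure 114 mm over their backs; the gripper's body (76 mm by 85 mm) begins 54 mm behind the grasp point. The pads swing forward as they close: fully open they stand 13 mm farther back than shut.
Start: joints at [1.215, 0.326, -0.193, 1.052, 0, 1.437], TCP at [0.121, 0.537, 0.231] pointing down, gripper open.
Joint ranges: [-2.65, 2.65], [-0.97, 1.79], [-1.3, 1.35], [-1.93, 2.1], [-1.47, 1.37], [-3.14, 3.14]. Speed limits (rad/s): [2.57, 2.57, 3.14, 3.14, 3.14, 3.14].

## Interface

Orientations are given as a unit quaternion [x, y, z, w].
In Python, from bench import env, optics, spotter gives the robot as it stands. The module is installed in compiled form; this text tells all that it offers.
- The arm moves only by the tool apply_moves, never from a script. Its argument "targets" is text: rows parted by semicolons, each of 5 numbers parted by spaces: the shift along the tool's x, y, z in m, then the turn about the tool's z in rad, then the closure, from 0 (fully open) to 1 (shut). A call has 1 to 5 rows; each row shifts and turns the commanded pose from where the row before left it, along the tool's axes as they then stand; what a row does not reach is not made up. A row lasts 1/10 s, in which the tool goes at most 50 mm and 8.59 degrees, less where a joint would pass 70% of its speed; a pose out of reach is approached as far as the arm can. A call with a gripper value outside its range is refused whole. The fingers move at their own pace and stop on an object; "force" is the grip in N (left out, the last holds). Time passes only in rows, so rows that do not move let the fingers close. It gives the time, the measured TCP pose, the force, the opening and the grip force at its end, in the units of the state.
- env.state(): the state, without advancing time (a new reading comes with each control period).
- optics.grab_frame(name): name is "side" or "top" or "wrist"; returns the picture (480x640x3 uint8, blue, green, red); there is no depth.
- optics.camera_model(name): a dict with "vertical_fov" (degrees; the focal length in pixels is half the picture's height over the tangent of half this angle, whatever the lens; pixels are square), "cx", "cy" (the principal point, pixels), "rvec" (rotation vector, rad) and "tvec" (3), from world to camera coordinates, as OpenCV has them. Camera axes: x right, y down, z forward; pixel columns grow to the right and rows downward; lengths in m; the calibration is good to about 2 mm. A picture is of the moment at which its call begins: read the wrist's pose just before it. camera_model takes no time and is no camera call; for the wrist camera it gives the pose at the moment of the call.
- env.hand_in(): hands the job in; it is judged then, once.
Trained networks look in the newest picture that a camera, given by its name, has taken for a name from the list of things; names that differ only in an ending like _2 or _b are one class to them, and where a whole thing is asked for, a point or a joint stands for the part that bears it (a point fixed in the world has none). Each returns a list of dicts, best first, with "score" (0 to 1); they miss things now and then, are a little off and sometimes report something else, mostly with a low value. They report only what shows in the picture. A call takes as long as a camera call.
- spotter.find_in(camera, thing): "bbox" ([left, top, right, bottom] in pixels, round what is visible of it).
- spotter.silhouettes(camera, thing): "pixels" (480x640 bool, what is visible of it) and "bbox" ([left, top, right, bottom] in pixels, round what is visible of it).
The state is a dict: "time_s": time; "joints": joint angles; "dq": joint speeds; "joint_torque": joint torques, N m; "ee_pos": TCP position; "orientation": TCP orientation; "force": force on the tool from outside, world axes, zero at the start; "ft_torque": the same for the moment, N m; "finger_gap": finger opening in m; "grip_force": force on a finger pad.
Only numpy, scipy, OpenCV 4.12 (cv2) and the standard library are available. Lean on these libraries where they do the work, as an engineer would, in place of code of your own. Each camera call takes 0.05 s, during which the arm holds its last target. There are 200 camera calls.

## Task

One corner of the aluminium plate that carries the circuit board rocks. Press down on the plate's corners with the closed fingertips until you find the one that sinks, then press flat the raised steel shim tab that sticks out beside that corner, leaving the other three tabs raised, and press the same corner once more to feel that it is firm. Only press: leave the board and everything else on the bench where it lies, and end clear of the jig.

Things in the scene. Friction and masses are not known exactly. Their poses are not given: they have to be found in the camera images.
- jig: steel base of the jig, fixed to the table, 165 x 222 mm slab 10 mm thick with four small wings (44 mm wide, reaching 164 mm from the centre along y) under the tabs. Origin at its centre on the table surface; its x axis points roughly away from the robot, its y axis (the long way) roughly to the robot's left. The plate, its four corners and the four tabs belong to it and turn with it.
- plate: flat aluminium plate, 160 mm (x) by 220 mm (y) by 10 mm thick, its top 60 mm above the table, borne by a springy centre stud and four feet hidden under the corners, 62 mm (x) and 95 mm (y) from the centre. Origin at the centre of its underside, axes as the jig's. One foot, a different one each time, is about 6 mm short: that corner alone sinks about 5 to 6 mm under about 4 N and springs back when let go; the other three give less than 1 mm. The plate cannot be lifted off.
- corner_1 (a point): point on the top face of the plate at its near left corner (as the robot sees it), 16 mm in from the long side and 15 mm in from the end; sinks with the plate
- corner_2 (a point): point on the top face of the plate at its near right corner (as the robot sees it), 16 mm in from the long side and 15 mm in from the end; sinks with the plate
- corner_3 (a point): point on the top face of the plate at its far left corner (as the robot sees it), 16 mm in from the long side and 15 mm in from the end; sinks with the plate
- corner_4 (a point): point on the top face of the plate at its far right corner (as the robot sees it), 16 mm in from the long side and 15 mm in from the end; sinks with the plate
- tab_1 (a point): point to press on the top of the shim tab at the near left corner (belongs to corner_1): a plain steel tab 26 mm wide, 4 mm thick, sticking out along the jig's y from under the plate's end, hinged under the plate (hinge line 16 mm inside that end, 16 mm above the table). This point lies on the tab's middle line 12 mm from its outer tip. Raised: about 53 mm above the table and 27 mm outside the plate's end; flat and level: 22 mm above the table, 40 mm outside
- tab_2 (a point): point to press on the top of the shim tab at the near right corner (belongs to corner_2): a plain steel tab 26 mm wide, 4 mm thick, sticking out along the jig's y from under the plate's end, hinged under the plate (hinge line 16 mm inside that end, 16 mm above the table). This point lies on the tab's middle line 12 mm from its outer tip. Raised: about 53 mm above the table and 27 mm outside the plate's end; flat and level: 22 mm above the table, 40 mm outside
- tab_3 (a point): point to press on the top of the shim tab at the far left corner (belongs to corner_3): a plain steel tab 26 mm wide, 4 mm thick, sticking out along the jig's y from under the plate's end, hinged under the plate (hinge line 16 mm inside that end, 16 mm above the table). This point lies on the tab's middle line 12 mm from its outer tip. Raised: about 53 mm above the table and 27 mm outside the plate's end; flat and level: 22 mm above the table, 40 mm outside
- tab_4 (a point): point to press on the top of the shim tab at the far right corner (belongs to corner_4): a plain steel tab 26 mm wide, 4 mm thick, sticking out along the jig's y from under the plate's end, hinged under the plate (hinge line 16 mm inside that end, 16 mm above the table). This point lies on the tab's middle line 12 mm from its outer tip. Raised: about 53 mm above the table and 27 mm outside the plate's end; flat and level: 22 mm above the table, 40 mm outside
- shim_1 (a joint): tilt of tab 1: about 0 to 0.02 rad raised (as found), 0.6 rad flat (its stop). Takes about 2 N pressed down at the tab's point and stays where it is left. Only at the short foot can it go flat (its hidden toe then fills the gap and that corner gives less than 1.5 mm); elsewhere it jams against the foot at about 0.37 rad
- shim_2 (a joint): tilt of tab 2: about 0 to 0.02 rad raised (as found), 0.6 rad flat (its stop). Takes about 2 N pressed down at the tab's point and stays where it is left. Only at the short foot can it go flat (its hidden toe then fills the gap and that corner gives less than 1.5 mm); elsewhere it jams against the foot at about 0.37 rad
- shim_3 (a joint): tilt of tab 3: about 0 to 0.02 rad raised (as found), 0.6 rad flat (its stop). Takes about 2 N pressed down at the tab's point and stays where it is left. Only at the short foot can it go flat (its hidden toe then fills the gap and that corner gives less than 1.5 mm); elsewhere it jams against the foot at about 0.37 rad
- shim_4 (a joint): tilt of tab 4: about 0 to 0.02 rad raised (as found), 0.6 rad flat (its stop). Takes about 2 N pressed down at the tab's point and stays where it is left. Only at the short foot can it go flat (its hidden toe then fills the gap and that corner gives less than 1.5 mm); elsewhere it jams against the foot at about 0.37 rad
- board: loose green circuit board with four finned heat sinks and blue parts, 80 mm (x) by 116 mm (y), 39 mm high, lying on the middle of the plate; origin at the centre of its underside
- heatsink: loose finned aluminium heat sink, 28 x 26 x 30 mm high, on the table between the two left tabs
- relay: loose blue relay block, 28 x 22 x 18 mm high, on the table between the two right tabs
- display: loose display module on a green board, 45 x 70 x 12 mm high, on the table on the robot's side of the jig
- spool: loose reel of solder wire standing on its flange, 48 mm diameter, 35 mm high, beyond the jig
- screwdriver: loose screwdriver lying on the table beyond the jig; origin within its length
- flux_jar: loose small jar, 48 mm diameter, 45 mm high, left of the jig

How it is judged:
By the outcome, as a careful person would: the job done as asked, in the order asked, and still so for the second after the job is handed in, with the robot touching nothing.
It also fails if it takes over 64 s, if anything falls off the work surface, if the arm or the gripper's body presses on something with over 40 N, if the wrist force passes 120 N, or if a joint passes its speed limit or range.

## Working session

There is one attempt and no reset: what is moved stays moved. The work goes in short steps, Python scripts to look and compute and a tool call to move; the robot and the scene stay as the last step left them, time stands still between calls to the robot, and variables do not carry over. Pictures are saved under pics/ and viewed, at most 10 in all, crops included, and the job is handed in when it is done.

Besides the shell and the picture viewer there is one more tool, called after "Emit:" in YAML: its name, and indented under it one key for each argument. apply_moves: Moves the arm, as the interface text tells. Its arguments: {"type":"object","properties":{"targets":{"type":"string"},"force":{"type":"number"}},"required":["targets"]}

```bash
mkdir -p pics
python3 - <<'E'
from bench import env, optics, spotter
import cv2
s=env.state(); print({k:s[k] for k in('time_s','ee_pos','orientation','force','finger_gap')})
for c in('top','side'):
    im=optics.grab_frame(c); cv2.imwrite(f'pics/{c}0.png',im); print(c,optics.camera_model(c))
    for t in ('plate','board'):
        print(t,[(r['score'],r['bbox']) for r in spotter.find_in(c,t)][:3])
E
```

```text
{'time_s': 0.0, 'ee_pos': array([0.12073584, 0.53597685, 0.2304927 ]), 'orientation': array([ 1.10644594e-01,  9.93859647e-01, -8.55582796e-04, -2.09851440e-04]), 'force': array([-0.0794467 , -0.56838951,  0.07969389]), 'finger_gap': 0.08507201006334505}
top {'vertical_fov': 54.62660825356678, 'cx': 311.916403115466, 'cy': 241.29274597825372, 'rvec': array([ 2.1435715 , -2.15970541,  0.12990882]), 'tvec': array([0.12149221, 0.57932539, 0.75053925])}
plate [(0.69, [332.2, 192.3, 468.3, 296.6]), (0.64, [466.5, 239.1, 482.0, 256.5])]
board [(0.76, [363.8, 214.0, 436.1, 267.6])]
side {'vertical_fov': 56.88183914939391, 'cx': 317.5116358677575, 'cy': 234.15285327116192, 'rvec': array([ 2.2554914 , -0.9619332 ,  0.33888144]), 'tvec': array([-0.31234744,  0.43793732,  0.49789002])}
plate [(0.84, [298.6, 236.6, 468.7, 379.8]), (0.55, [394.5, 370.2, 442.4, 394.9])]
board [(0.87, [342.0, 252.8, 427.5, 332.6])]
```

View pics/top0.png

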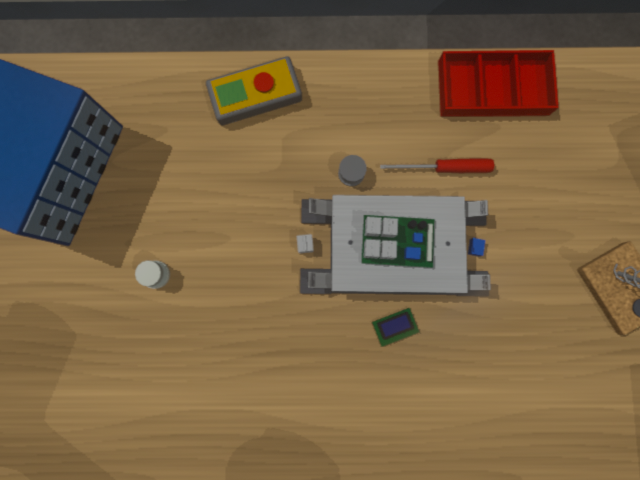

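View pics/side0.png

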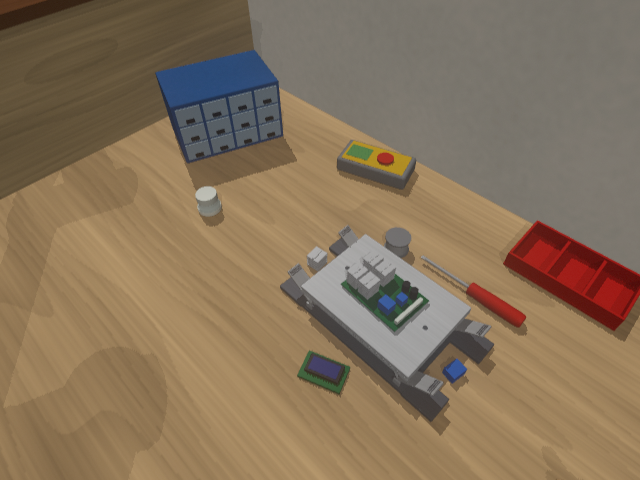

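```bash
cat > h.py <<'E'
from bench import env, optics, spotter
import cv2, numpy as np
def K(m,h=480):
    f=h/2/np.tan(np.radians(m['vertical_fov'])/2); return np.array([[f,0,m['cx']],[0,f,m['cy']],[0,0,1.]])
def back(m,px,z):
    R=cv2.Rodrigues(m['rvec'])[0]; t=m['tvec']
    d=np.c_[np.atleast_2d(px),np.ones(len(np.atleast_2d(px)))]@np.linalg.inv(K(m)).T@R
    c=-R.T@t; return (c+d*((z-c[2])/d[:,2])[:,None])[:,:2]
def proj(m,P): return cv2.projectPoints(np.float64(P),m['rvec'],m['tvec'],K(m),None)[0][:,0]
E
python3 - <<'E'
from h import *
for c in('top','side'):
    im=optics.grab_frame(c); m=optics.camera_model(c); print(c,-cv2.Rodrigues(m['rvec'])[0].T@m['tvec'])
    mask=np.zeros((480,640),np.uint8)
    mk=[spotter.silhouettes(c,t)[0]['pixels'] for t in('plate','board')]
    mask=(mk[0]|mk[1]).astype(np.uint8)
    cs=max(cv2.findContours(mask,0,1)[0],key=cv2.contourArea)[:,0].astype(float)
    w=back(m,cs,0.06)
    (cx,cy),sz,a=cv2.minAreaRect(np.float32(w*1000)); print(cx,cy,sz,a)
    b=cv2.minAreaRect(np.float32(back(m,np.argwhere(mk[1])[:,::-1],0.065)*1000)); print('board',b)
    print('tcp px',proj(m,[env.state()['ee_pos']]))
E
```

```text
top [0.47947574 0.11158395 0.81935308]
573.1350708007812 -24.74444580078125 (220.23341369628906, 159.64779663085938) 88.76380157470703
board ((575.9629516601562, -22.632526397705078), (119.09432983398438, 84.50226593017578), 85.50775146484375)
tcp px [[-47.21260925 614.55183093]]
side [ 0.2270508  -0.23088019  0.65756123]
569.1864013671875 -29.55047607421875 (222.0718536376953, 168.5985565185547) 89.12240600585938
board ((581.8059692382812, -18.56121826171875), (129.9075469970703, 92.42247009277344), 86.11048889160156)
tcp px [[-115.64944898  193.66241832]]
```

Run:
```python
from h import *
yaw=np.radians(-1.24); R=np.array([[np.cos(yaw),-np.sin(yaw)],[np.sin(yaw),np.cos(yaw)]]); C=np.array([.573,-.0247])
out=[]
for c,(x0,y0) in(('top',(280,160)),('side',(260,200))):
    im=cv2.imread(f'pics/{c}0.png'); m=optics.camera_model(c)
    S=2
    crop=cv2.resize(im[y0:y0+240,x0:x0+240],None,fx=2.4,fy=2.4)
    f=lambda P:((proj(m,P)-[x0,y0])*2.4).astype(int)
    L=lambda x,y,z:[*(C+R@[x,y]),z]
    cv2.polylines(crop,[f([L(80*a/1e3,110*b/1e3,.06) for a,b in((1,1),(1,-1),(-1,-1),(-1,1))])],True,(0,0,255),1)
    for a,b in((1,1),(1,-1),(-1,-1),(-1,1)):
        for p in f([L(.064*a,.095*b,.06),L(.062*a,.137*b,.053)]): cv2.circle(crop,tuple(map(int,p)),3,(0,255,255),1)
    out.append(crop[:,:400] if 0 else crop)
v=np.hstack(out); v=cv2.resize(v,(800,400)); cv2.imwrite('pics/ov.png',v)
for a,b,n in((-1,1,1),(-1,-1,2),(1,1,3),(1,-1,4)): print(n,(C+R@[.064*a,.095*b]).round(4),(C+R@[.062*a,.137*b]).round(4),(C+R@[.062*a,.150*b]).round(4))
```

```text
1 [0.5111 0.0717] [0.514  0.1136] [0.5143 0.1266]
2 [ 0.507  -0.1183] [ 0.508  -0.1603] [ 0.5078 -0.1733]
3 [0.639  0.0689] [0.638  0.1109] [0.6382 0.1239]
4 [ 0.6349 -0.1211] [ 0.632 -0.163] [ 0.6317 -0.176 ]
```

View pics/ov.png

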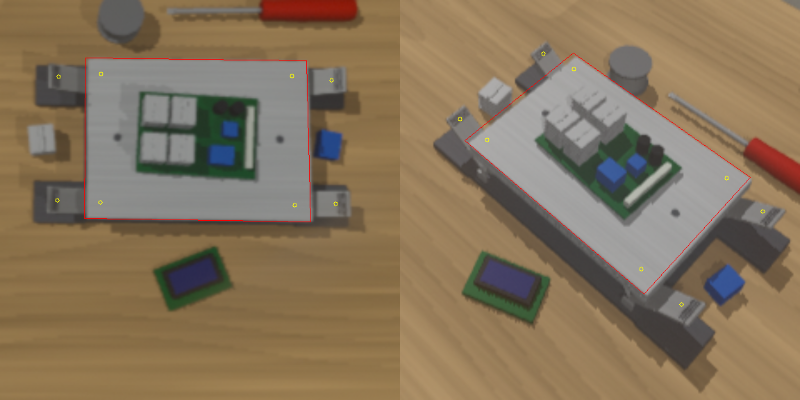

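Emit:
apply_moves:
  targets: "-0.032 -0.0245 0 0 1;-0.032 -0.0245 0 0 1;-0.032 -0.0245 0 0 1;-0.032 -0.0245 0 0 1;-0.032 -0.0245 0 0 1"
  force: 20

```text
time_s: 1.1
ee_pos: [0.2509, 0.3806, 0.2314]
orientation: [0.11, 0.994, 0.0, 0.0]
force: [0.5, 0.4, 0.1]
finger_gap: 0.012
grip_force: 0.0
```

Emit:
apply_moves:
  targets: "-0.032 -0.0245 0 0 1;-0.032 -0.0245 0 0 1;-0.032 -0.0245 0 0 1;-0.032 -0.0245 0 0 1;-0.032 -0.0245 0 0 1"

```text
time_s: 1.6
ee_pos: [0.3802, 0.2258, 0.2316]
orientation: [0.111, 0.994, 0.0, 0.0]
force: [1.3, 0.5, -0.1]
finger_gap: -0.0002
grip_force: 0.0
```

Emit:
apply_moves:
  targets: "-0.032 -0.0245 0 0 1;-0.032 -0.0245 0 0 1;-0.032 -0.0245 0 0 1;-0.032 -0.0245 0 0 1;-0.032 -0.0245 0 0 1"

```text
time_s: 2.1
ee_pos: [0.5094, 0.071, 0.2315]
orientation: [0.111, 0.994, 0.0, 0.0]
force: [0.7, 0.7, 0.5]
finger_gap: 0.0002
grip_force: 0.0
```

Emit:
apply_moves:
  targets: "0 0 0 -0.1 1;0 0 0 -0.1 1;0 0 0 0 1"

```text
time_s: 2.4
ee_pos: [0.5086, 0.072, 0.2312]
orientation: [0.011, 1.0, -0.0, -0.0]
force: [-0.8, -0.5, 0.3]
finger_gap: 0.0001
grip_force: 0.0
```

Emit:
apply_moves:
  targets: "-0.0025 0 0.04 0 1;0 0 0.04 0 1;0 0 0.04 0 1;0 0 0.03 0 1;0 0 0 0 1"

```text
time_s: 2.9
ee_pos: [0.5072, 0.0727, 0.0778]
orientation: [0.012, 1.0, -0.0, -0.004]
force: [-1.4, 0.4, -0.1]
finger_gap: 0.0003
grip_force: 0.0
```

Run:
```python
from h import *
m=optics.camera_model('wrist'); im=optics.grab_frame('wrist'); cv2.imwrite('pics/w1.png',im); print(env.state()['ee_pos'],env.state()['force'])
```

```text
[0.50907117 0.07266959 0.08007271] [ 0.49086776  0.2691909  -0.44760425]
```

View pics/w1.png

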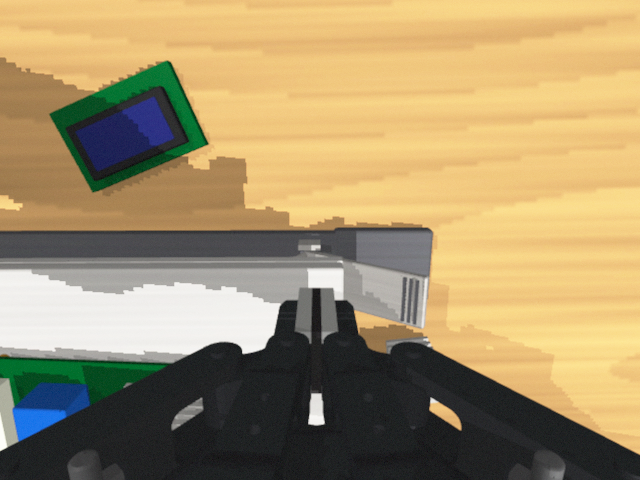

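Emit:
apply_moves:
  targets: "-0.002 0 0.008 0 1;0 0 0.006 0 1;0 0 0.002 0 1;0 0 0.002 0 1;0 0 0 0 1"

```text
time_s: 3.45
ee_pos: [0.513, 0.0723, 0.0635]
orientation: [0.011, 1.0, -0.0, 0.0]
force: [-0.4, -0.7, -0.2]
finger_gap: -0.0001
grip_force: 0.0
```

Emit:
apply_moves:
  targets: "0 0 0.001 0 1;0 0 0.001 0 1;0 0 0 0 1"

```text
time_s: 3.75
ee_pos: [0.5129, 0.0724, 0.0613]
orientation: [0.011, 1.0, 0.0, -0.0]
force: [-1.1, 0.0, 0.3]
finger_gap: 0.0001
grip_force: 0.0
```

Emit:
apply_moves:
  targets: "0 0 0.001 0 1;0 0 0 0 1;0 0 0 0 1"

```text
time_s: 4.05
ee_pos: [0.5129, 0.0723, 0.0603]
orientation: [0.011, 1.0, 0.0, 0.0]
force: [0.9, -0.1, 0.5]
finger_gap: -0.0001
grip_force: 0.1
```

Emit:
apply_moves:
  targets: "0 0 0.001 0 1;0 0 0 0 1;0 0 0 0 1"

```text
time_s: 4.35
ee_pos: [0.5129, 0.0724, 0.0601]
orientation: [0.011, 1.0, -0.0, 0.0]
force: [-1.7, 0.5, 9.2]
finger_gap: -0.0001
grip_force: 4.2
```

Emit:
apply_moves:
  targets: "0 0 0.001 0 1;0 0 0 0 1;0 0 0 0 1"

```text
time_s: 4.65
ee_pos: [0.513, 0.0724, 0.06]
orientation: [0.011, 1.0, -0.0, 0.0]
force: [-5.4, 0.7, 18.1]
finger_gap: 0.0002
grip_force: 8.5
```

Emit:
apply_moves:
  targets: "0 0 0.001 0 1;0 0 0 0 1;0 0 0 0 1"

```text
time_s: 4.95
ee_pos: [0.513, 0.0724, 0.0599]
orientation: [0.011, 1.0, -0.0, 0.001]
force: [-8.2, -0.0, 25.7]
finger_gap: -0.0
grip_force: 12.8
```

Emit:
apply_moves:
  targets: "0 0 -0.02 0 1;0 0 -0.039 0 1;-0.043 0 0 0 1;-0.043 0 0 0 1;-0.04 0 0 0 1"

```text
time_s: 5.45
ee_pos: [0.6408, 0.0696, 0.1172]
orientation: [0.011, 1.0, 0.0, 0.001]
force: [1.0, 0.1, -0.3]
finger_gap: 0.0002
grip_force: 0.0
```

Emit:
apply_moves:
  targets: "0 0 0.025 0 1;0 0 0.02 0 1;0 0 0.006 0 1;0 0 0 0 1;0 0 0 0 1"

```text
time_s: 5.95
ee_pos: [0.6392, 0.0696, 0.0661]
orientation: [0.011, 1.0, -0.0, 0.0]
force: [0.5, 0.4, 0.2]
finger_gap: -0.0002
grip_force: 0.0
```

Emit:
apply_moves:
  targets: "0 0 0.002 0 1;0 0 0.001 0 1;0 0 0.001 0 1;0 0 0.001 0 1;0 0 0 0 1"

```text
time_s: 6.45
ee_pos: [0.6388, 0.0696, 0.0602]
orientation: [0.011, 1.0, 0.0, -0.0]
force: [0.1, -0.6, 0.6]
finger_gap: 0.0
grip_force: 0.0
```

Emit:
apply_moves:
  targets: "0 0 0.001 0 1;0 0 0.001 0 1;0 0 0 0 1;0 0 0 0 1"

```text
time_s: 6.85
ee_pos: [0.639, 0.0696, 0.0584]
orientation: [0.011, 1.0, 0.0, 0.0]
force: [0.6, 0.9, 1.2]
finger_gap: 0.0003
grip_force: 0.4
```

Emit:
apply_moves:
  targets: "0 0 0.001 0 1;0 0 0.001 0 1;0 0 0 0 1;0 0 0 0 1"

```text
time_s: 7.25
ee_pos: [0.6391, 0.0697, 0.0565]
orientation: [0.011, 1.0, 0.0, 0.0]
force: [1.3, 0.1, 2.2]
finger_gap: 0.0001
grip_force: 1.1
```

Emit:
apply_moves:
  targets: "0 0 0.001 0 1;0 0 0.001 0 1;0 0 0 0 1;0 0 0 0 1"

```text
time_s: 7.65
ee_pos: [0.6393, 0.0697, 0.0552]
orientation: [0.011, 1.0, 0.0, 0.001]
force: [-0.7, 0.6, 6.8]
finger_gap: -0.0004
grip_force: 3.6
```

Emit:
apply_moves:
  targets: "0 0 0.001 0 1;0 0 0 0 1;0 0 0 0 1"

```text
time_s: 7.95
ee_pos: [0.6393, 0.0697, 0.0549]
orientation: [0.011, 1.0, 0.0, 0.001]
force: [-2.4, 0.6, 11.9]
finger_gap: 0.0001
grip_force: 5.8
```

Emit:
apply_moves:
  targets: "0 0 -0.02 0 1;0 0 -0.046 0 1;0.001 0.025 0 0 1;0 0.025 0 0 1;0 0 0 0 1"

```text
time_s: 8.45
ee_pos: [0.6383, 0.1221, 0.1191]
orientation: [0.009, 1.0, 0.0, -0.0]
force: [-0.3, -0.3, 0.1]
finger_gap: 0.0007
grip_force: 0.0
```

```bash
python3 -c "
from h import *
s=env.state();print(s['joints'].round(3),s['ee_pos'])"
```

```text
[ 0.075  0.595 -0.062  0.915  0.001  0.094] [0.63827915 0.12209209 0.11912655]
```

Emit:
apply_moves:
  targets: "0 0 0 0.14 1;0 0 0 0.14 1;0 0 0 0.14 1;0 0 0 0.14 1;0 0 0 0.14 1"

```text
time_s: 8.95
ee_pos: [0.6382, 0.1188, 0.1184]
orientation: [0.356, 0.934, -0.001, -0.001]
force: [0.0, 0.4, 0.7]
finger_gap: -0.0001
grip_force: 0.0
```

Emit:
apply_moves:
  targets: "0 0 0 0.14 1;0 0 0 0.14 1;0 0 0 0.14 1;0 0 0 0.14 1;0 0 0 0.14 1"

```text
time_s: 9.45
ee_pos: [0.6382, 0.1188, 0.1184]
orientation: [0.655, 0.756, -0.001, -0.0]
force: [0.0, -0.5, -0.1]
finger_gap: 0.0001
grip_force: 0.0
```

Emit:
apply_moves:
  targets: "0 0 0 0.14 1;0 0 0 0.03 1;0 0 0 0 1;0 0 0 0 1"

```text
time_s: 9.85
ee_pos: [0.6385, 0.1191, 0.1187]
orientation: [0.714, 0.7, -0.001, -0.0]
force: [0.0, 1.2, -0.4]
finger_gap: 0.0002
grip_force: 0.0
```

Run:
```python
from h import *
im=optics.grab_frame('side'); cv2.imwrite('pics/s2.png',cv2.resize(im[100:340,200:520],None,fx=2.5,fy=2.5)); print(env.state()['ee_pos'],env.state()['joints'].round(2))
```

```text
[0.63858596 0.11920313 0.1188055 ] [ 0.07  0.59 -0.06  0.91 -0.    1.66]
```

View pics/s2.png

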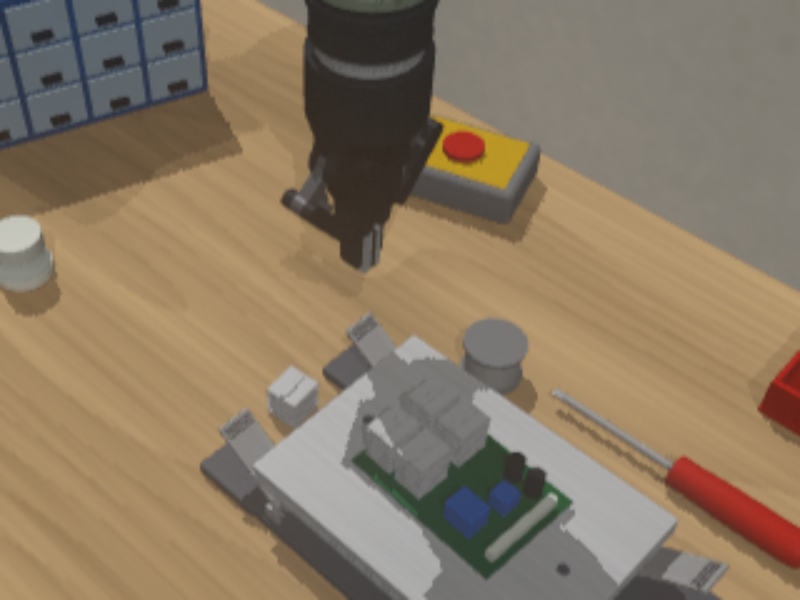

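Emit:
apply_moves:
  targets: "0.002 0 0.03 0 1;0 0 0.022 0 1;0 0 0 0 1;0 0 0.006 0 1;0 0 0 0 1"

```text
time_s: 10.4
ee_pos: [0.6394, 0.1215, 0.0617]
orientation: [0.714, 0.7, 0.0, 0.0]
force: [-0.8, -1.0, 0.6]
finger_gap: -0.0
grip_force: 0.0
```

Emit:
apply_moves:
  targets: "0 0 0.004 0 1;0 0 0.004 0 1;0 0 0.004 0 1;0 0 0 0 1"

```text
time_s: 10.8
ee_pos: [0.6393, 0.1217, 0.0493]
orientation: [0.714, 0.7, 0.0, 0.0]
force: [0.3, 1.5, 0.8]
finger_gap: 0.0004
grip_force: 1.1
```

Emit:
apply_moves:
  targets: "0 0 0.004 0 1;0 0 0.004 0 1;0 0 0.004 0 1;0 0 0 0 1"

```text
time_s: 11.2
ee_pos: [0.6381, 0.1209, 0.0361]
orientation: [0.715, 0.7, -0.001, -0.0]
force: [-0.4, 0.3, 1.0]
finger_gap: -0.0003
grip_force: 0.0
```

Emit:
apply_moves:
  targets: "0 0 0.004 0 1;0 0 0.004 0 1;0 0 0.003 0 1;0 0 0 0 1"

```text
time_s: 11.6
ee_pos: [0.6386, 0.1214, 0.0256]
orientation: [0.715, 0.7, -0.001, -0.0]
force: [0.3, 0.4, 0.9]
finger_gap: -0.0
grip_force: 0.0
```

Emit:
apply_moves:
  targets: "0 0 0.001 0 1;0 0 0.001 0 1;0 0 0 0 1;0 0 0 0 1"

```text
time_s: 12.0
ee_pos: [0.639, 0.1215, 0.0242]
orientation: [0.715, 0.7, -0.0, 0.0]
force: [-0.4, -0.1, 0.2]
finger_gap: -0.0002
grip_force: 0.0
```

Emit:
apply_moves:
  targets: "0 0 0.001 0 1;0 0 0.001 0 1;0 0 0 0 1;0 0 0 0 1"

```text
time_s: 12.4
ee_pos: [0.639, 0.1217, 0.0222]
orientation: [0.714, 0.7, 0.0, 0.0]
force: [0.2, 0.3, -0.4]
finger_gap: -0.0002
grip_force: 0.2
```

Emit:
apply_moves:
  targets: "0 0 0.001 0 1;0 0 0 0 1;0 0 0 0 1"

```text
time_s: 12.7
ee_pos: [0.6391, 0.1217, 0.0218]
orientation: [0.714, 0.7, 0.0, 0.0]
force: [-1.3, 0.8, 5.6]
finger_gap: -0.0001
grip_force: 2.7
```

Emit:
apply_moves:
  targets: "0 0 0.001 0 1;0 0 0 0 1;0 0 0 0 1"

```text
time_s: 13.0
ee_pos: [0.6392, 0.1217, 0.0216]
orientation: [0.714, 0.7, 0.0, 0.0]
force: [-2.1, -0.6, 9.5]
finger_gap: -0.0
grip_force: 5.0
```

Run:
```python
from h import *
im=optics.grab_frame('side'); cv2.imwrite('pics/s3.png',cv2.resize(im[140:320,240:480],None,fx=3,fy=3)); print(env.state()['ee_pos'],env.state()['force'])
```

```text
[0.63923551 0.12170784 0.02159417] [-3.0807225   0.1703093  10.04906193]
```

View pics/s3.png

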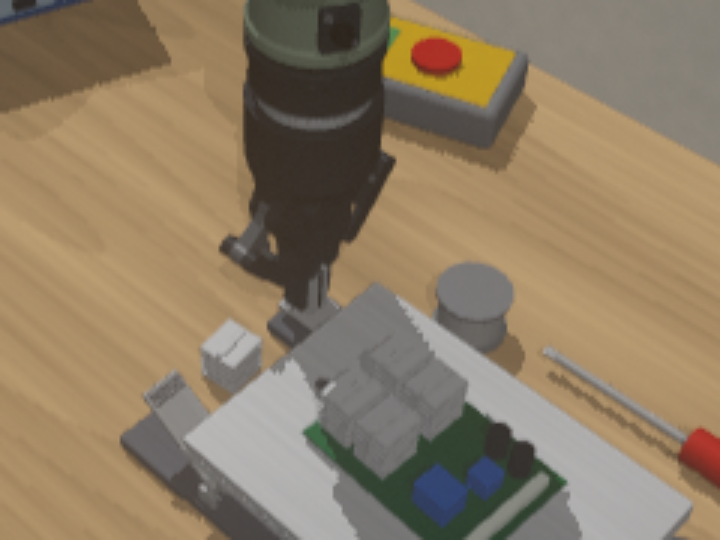

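Emit:
apply_moves:
  targets: "0 0 -0.03 0 1;0 0 -0.04 0 1;0 0 -0.02 0 1;-0.026 0 0 0 1;-0.026 0 0 0 1"

```text
time_s: 13.55
ee_pos: [0.6386, 0.0696, 0.1113]
orientation: [0.714, 0.7, 0.001, 0.001]
force: [-0.1, -0.3, -0.1]
finger_gap: -0.0001
grip_force: 0.0
```

Emit:
apply_moves:
  targets: "0 0 0 0 1;0 0 0.025 0 1;0 0 0.02 0 1;0 0 0 0 1;0 0 0 0 1"

```text
time_s: 14.05
ee_pos: [0.6375, 0.07, 0.065]
orientation: [0.714, 0.7, -0.0, -0.0]
force: [0.5, 0.8, 0.7]
finger_gap: -0.0
grip_force: 0.0
```

Emit:
apply_moves:
  targets: "0 0 0.002 0 1;0 0 0.001 0 1;0 0 0.001 0 1;0 0 0.001 0 1;0 0 0 0 1"

```text
time_s: 14.55
ee_pos: [0.6379, 0.0696, 0.0604]
orientation: [0.714, 0.7, 0.0, 0.0]
force: [-0.6, 0.3, 0.3]
finger_gap: 0.0001
grip_force: 0.0
```

Emit:
apply_moves:
  targets: "0 0 0.001 0 1;0 0 0 0 1;0 0 0 0 1"

```text
time_s: 14.85
ee_pos: [0.638, 0.0696, 0.0601]
orientation: [0.715, 0.7, 0.0, 0.0]
force: [-0.7, -0.0, 5.8]
finger_gap: -0.0002
grip_force: 2.5
```

Emit:
apply_moves:
  targets: "0 0 0.001 0 1;0 0 0 0 1;0 0 0 0 1"

```text
time_s: 15.15
ee_pos: [0.638, 0.0697, 0.06]
orientation: [0.714, 0.7, 0.0, 0.0]
force: [-3.5, 0.4, 10.4]
finger_gap: -0.0002
grip_force: 5.2
```

Emit:
apply_moves:
  targets: "0 0 -0.03 0 1;0 0 -0.05 0 1;0 0 -0.05 0 1;0 0 -0.04 0 1;0.04 0 0 0 1"

```text
time_s: 15.65
ee_pos: [0.643, 0.1063, 0.236]
orientation: [0.717, 0.697, 0.004, 0.005]
force: [0.5, 0.2, -0.1]
finger_gap: -0.0
grip_force: 0.0
```

Emit:
apply_moves:
  targets: "0.03 -0.03 0 0 1;0.03 -0.03 0 0 1;0.03 -0.03 0 0 1;0.03 -0.03 0 0 1;0 0 0 0 1"

```text
time_s: 16.15
ee_pos: [0.5175, 0.2352, 0.2285]
orientation: [0.712, 0.702, -0.0, -0.001]
force: [1.2, 0.1, 0.1]
finger_gap: 0.0001
grip_force: 0.0
```

Run:
```python
from h import *
im=optics.grab_frame('side'); cv2.imwrite('pics/s4.png',cv2.resize(im[180:440,240:540],None,fx=2.2,fy=2.2)); print(env.state()['ee_pos'],env.state()['force'],env.state()['dq'].round(3))
```

```text
[0.51963827 0.23377647 0.22869519] [ 0.96760347 -0.82098945  0.52374462] [-0.048  0.021  0.035 -0.01  -0.015 -0.007]
```

View pics/s4.png

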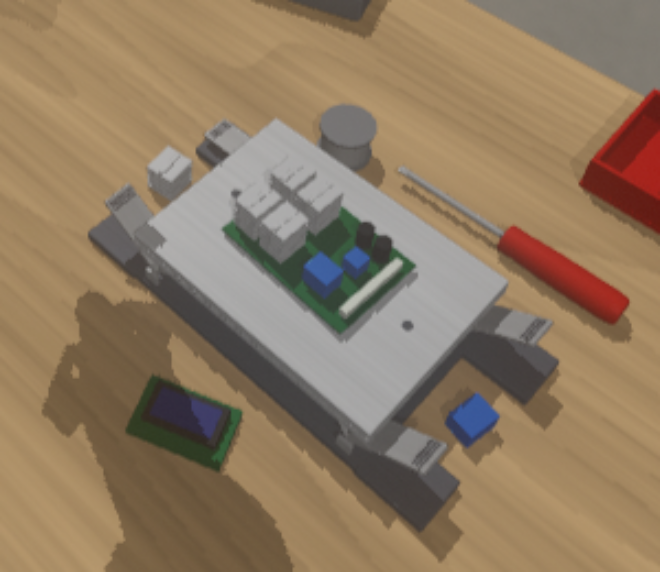

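The picture shows the tab 3 at (225,135) flat, the other three raised, and the board and loose parts undisturbed. I'm handing in now.

```bash
python3 -c "
from bench import env
print(env.hand_in())"
```

```text
the job is handed in; nothing more can be done
None
```

The job is handed in, with no verdict returned: corner 3 (far left) was the one that sank, by about 5 mm; I pressed its tab flat, the corner then felt firm (10 N with no sinking), the other three tabs are still raised, and the arm ended clear of the jig.

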